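Hang the filter carrier and lock it with its pin

ROBOT

A 7-joint arm with a two-finger parallel gripper is mounted at the origin on the work surface. World frame = base frame: x ahead of the robot, y to its left, z up, the work surface at z = 0. Lengths are in m, angles in rad, forces in N, time in s.
With the tool pointing down it reaches from about 0.4 to 0.875 m from the base axis. Payload 6.5 kg.
Tool frame: the origin (TCP) lies between the finger pads; the fingertips stand 8 mm ahead of it and the grasp point (between the pads) lies 11 mm behind it; z points along the fingers, y is the line along which they close (so a half turn about z gives the same grasp; the last joint's range is limited). The gripper opens to 85 mm and grips with 20 to 120 N. Pads are 22 mm wide; open, the fingers measure 114 mm over their backs; the gripper's body (76 mm by 85 mm) begins 54 mm behind the grasp point. The pads swing forward as they close: fully open they stand 13 mm farther back than shut.
Start: joints at [1.187, 0.536, -0.004, 1.538, 0.003, 1.067, -0.071], TCP at [0.203, -0.617, 0.239] pointing down, gripper open.
Joint ranges: [-2.7, 2.7], [-0.37, 2.16], [-1.27, 1.26], [0.24, 2.4], [-1.31, 4.45], [0.19, 1.91], [-2.76, 2.76]. Speed limits (rad/s): [2.39, 2.39, 3.14, 3.14, 3.14, 3.14, 3.14].

INTERFACE

Orientations are given as a unit quaternion [w, x, y, z].
In Python, from cell import ctrl gives the robot as it stands.
- The arm moves only by the shell command python3 -m inch 'ROWS'. ROWS is JSON, a list of rows, each a list of 3 entries, a list of its own where there are three numbers: the finger opening in mm, from 0 to 85.4, then the shift along the tool's x, y, z in mm, then the turn about the tool's z in degrees. In form: [[jaw, [x, y, z], yaw], ...]. A call has 1 to 20 rows; each row shifts and turns the commanded pose from where the row before left it, along the tool's axes as they then stand; what a row does not reach is not made up. A row lasts 1/12 s, in which the tool goes at most 41.7 mm and 7.16 degrees, less where a joint would pass 70% of its speed; a pose out of reach is approached as far as the arm can. A call with a gripper value outside its range is refused whole. The fingers move at their own pace and stop on an object; the grip force is fixed at half the most. Time passes only in rows, so rows that do not move let the fingers close. It gives the time, the measured TCP pose, the force, the opening and the grip force at its end, in the units of the state.
- ctrl.get_state(): the state, without advancing time (a new reading comes with each control period).
- ctrl.camera(name): name is "scene" or "side" or "wrist"; returns the picture (420x560x3 uint8, blue, green, red); there is no depth.
- ctrl.camera_params(name): a dict with "fx", "fy", "cx", "cy" (pixels), "D" ([k1, k2, p1, p2, k3] as OpenCV has them; the pictures are not rectified), "camera_from_world" (4x4, takes a point from world to camera coordinates). Camera axes: x right, y down, z forward; pixel columns grow to the right and rows downward; lengths in m; the calibration is good to about 2 mm. A picture is of the moment at which its call begins: read the wrist's pose just before it. camera_params takes no time and is no camera call; for the wrist camera it gives the pose at the moment of the call.
- ctrl.hand_in(): hands the job in; it is judged then, once.
The state is a dict: "t": time; "joints": joint angles; "qd": joint speeds; "effort": joint torques, N m; "eef_pos": TCP position; "tcp_rot": TCP orientation; "contact_force": force on the tool from outside, world axes, zero at the start; "wrist_torque": the same for the moment, N m; "gripper_width": opening from 0.0 (shut) to 1.0 (fully open); "grasp_force": force on a finger pad.
Only numpy, scipy, OpenCV 4.12 (cv2) and the standard library are available. Lean on these libraries where they do the work, as an engineer would, in place of code of your own. Each camera call takes 0.05 s, during which the arm holds its last target. There are 200 camera calls.

TASK

Hang the filter carrier over the bar of the rail stand and slide it along until its tongue is fully home against the back of the fork. Then lock it there: push the longer of the two headed pins from the pin block down through the fork and the tongue until its head sits fully on the fork, and let go. Leave the shorter pin and all the other things where they are.

Things in the scene. Friction and masses are not known exactly. Their poses are not given: they have to be found in the camera images.
- rail: Rail stand fixed to the table: black base 90 x 300 x 12 mm, aluminium bar on two posts, steel fork at one end. Origin: centre of the base's underside; z up, y along the bar to the fork. Bar 12 mm wide (x), 20 high, top at z = 125, y = -130 to 84 mm; posts no wider. With the carrier hung and home, its origin is at x 0, y 50, z 80 mm here, axes parallel.
- fork_hole (a point): Where the pin's origin comes when home: centre of the hole in the top face of the upper fork plate, 147 mm up, at y = 104 mm of the rail. Axes as the rail's. Two level plates 36 (x) x 32 (y) x 8 mm, at heights 139 to 147 and 115 to 123 mm, open to -y, each with an 11 mm vertical hole.
- fork_stop (a point): Centre of the stop face at the back of the fork (x = 0, y = 120, z = 131 mm of the rail), midway between the two plates: an upright block, 14 mm thick, that joins the plates; the carrier's tongue end butts against it.
- fork_ball (a point): Centre of the 6 mm spring ball in the lower fork hole (z = 119 mm of the rail). It reaches in from the rail's +x side to about 2 mm from the hole's axis; the pin pushes it aside, which takes a downward push of about 6 to 12 N over the pin's last 20 mm. Merely dropped in, the pin stops about 10 mm short.
- carrier: Loose black filter carrier, about 0.25 kg, standing on the table: an upside-down U that straddles the bar. Origin: centre of its feet's underside; z up, y to its tongue. Body 30.5 (x) x 60 (y) x 55 mm high. Slot along y 14.5 mm wide, ceiling at z = 45 mm (rests on the bar), flaring to 22.5 mm over its lowest 14 mm. Round filter cell, 40 mm across, 6 mm proud, on the +x face.
- carrier_fin (a point): Centre of the carrier's grip fin, 70 mm above its feet: fin 10 mm thick (x), 36 mm long (y), from z = 55 to z = 85 mm of the carrier. Axes as the carrier's.
- carrier_hole (a point): Centre of the 13 mm vertical hole in the top of the carrier's steel tongue (x = 0, y = 54, z = 55 mm of the carrier). The tongue is 28 mm wide, 8 mm thick (z = 47 to 55) and ends at y = 70 mm.
- pin: The longer headed steel pin, about 70 g, upright in either hole of the pin block, its flange 12 mm above the block. Origin: on its axis at the flange's underside (52 mm above the table at first); z up. Shank 9 mm thick, 48 mm long, its last 6 mm tapering to 3 mm; flange 24 mm across, z = 0 to 5; round grip 16 mm across, z = 5 to 31 mm.
- short_pin: The shorter pin, not to be used: same head, shank only 26 mm, its flange resting on the pin block's top (origin as the longer pin's, 40 mm above the table).
- pin_block: Grey block fixed to the table, 50 (x) x 110 (y) x 40 mm high, with two 10 mm holes 36 mm deep at y = -30 and y = +30 mm. Origin: centre of its underside, z up.
- level: Bystander: orange spirit level 22 x 170 x 42 mm, origin under its centre, y along it.
- pen: Bystander: white and red marker 11 mm thick, 150 mm long, lying on the table along its y.
- dish_a: Bystander: round white sample dish, 94 mm across, 12 mm high, with a black wafer.
- dish_b: Bystander: another such dish.
- jar: Bystander: small amber jar, 44 mm across, 70 mm high.
- driver: Bystander: screwdriver 170 mm long, lying along its x.
Things that resemble listed ones, but are neither listed nor needed, are in the scene too. Leave any green or pink look-alike of the pin alone. What is shaped like the carrier but white is not meant.

How it is judged:
By the outcome, as a careful person would: the job done as asked, in the order asked, and still so for the second after the job is handed in, with the robot touching nothing.
It also fails if it takes over 59 s, if anything falls off the work surface, if the arm or the gripper's body presses on something with over 40 N, if the wrist force passes 120 N, or if a joint passes its speed limit or range.

## Working session

There is one attempt and no reset: what is moved stays moved. The work goes in short steps, Python scripts to look and compute and a shell command to move; the robot and the scene stay as the last step left them, time stands still between calls to the robot, and variables do not carry over. Pictures are saved under pics/ and viewed, at most 10 in all, crops included, and the job is handed in when it is done.

```bash
ls; mkdir -p pics
cat > h.py <<'E'
import numpy as np,cv2
from cell import ctrl
def params(n):
    p=ctrl.camera_params(n);K=np.array([[p['fx'],0,p['cx']],[0,p['fy'],p['cy']],[0,0,1]]);return K,np.array(p['D'],float),np.array(p['camera_from_world'])
def ray(P,uv):
    K,D,T=P;q=cv2.undistortPoints(np.array([[uv]],float),K,D)[0,0]
    R=T[:3,:3];return -R.T@T[:3,3],R.T@np.array([q[0],q[1],1])
def plane(P,uv,z):
    o,d=ray(P,uv);return o+d*(z-o[2])/d[2]
def tri(rs):
    A=0;b=0
    for o,d in rs:
        d=d/np.linalg.norm(d);M=np.eye(3)-np.outer(d,d);A=A+M;b=b+M@o
    x=np.linalg.solve(A,b);return x,[np.linalg.norm(np.cross(x-o,d/np.linalg.norm(d))) for o,d in rs]
def proj(P,X):
    K,D,T=P;return cv2.projectPoints(np.array([X],float),cv2.Rodrigues(T[:3,:3])[0],T[:3,3],K,D)[0].ravel()
E
python3 - <<'E'
from h import *
s=ctrl.get_state();print(s)
for n in('scene','side','wrist'):
    P=params(n);im=ctrl.camera(n);cv2.imwrite(f'pics/{n}0.png',im);np.save(f'pics/{n}0.npy',np.array([*P[0].ravel(),*P[1],*P[2].ravel()]))
    print(n,ray(P,(280,210)))
E
```

```text
pics
{'t': 0.0, 'joints': array([ 1.18679707,  0.53714392, -0.00442357,  1.53887851,  0.00259737,
        1.06730492, -0.07119297]), 'qd': array([ 0.00053627,  0.00040509, -0.00103186,  0.00090466,  0.0015295 ,
       -0.00075368,  0.00077518]), 'effort': array([ 6.41603692e-04, -5.83410180e+01,  1.04879938e+00, -2.59108400e+01,
        1.23080591e-02,  9.34724958e-03,  7.66563772e-06]), 'eef_pos': array([ 0.2028909 , -0.61686944,  0.23842554]), 'tcp_rot': array([-8.40626604e-04,  9.87396501e-01,  1.58263714e-01, -2.01770651e-04]), 'contact_force': array([0.05964229, 0.70933615, 0.06345368]), 'wrist_torque': array([0.03933474, 0.00424012, 0.03565915]), 'grasp_force': 0.0, 'gripper_width': 0.9968885233932961}
scene (array([1.40181067, 0.42170181, 0.83006578]), array([-0.68264944, -0.38793917, -0.61954667]))
side (array([0.51539314, 0.86211796, 0.77634585]), array([ 0.06110152, -0.80648909, -0.58848232]))
wrist (array([ 0.27441352, -0.59510958,  0.37308137]), array([-0.27628846, -0.09926021, -0.95598838]))
```

View pics/scene0.png

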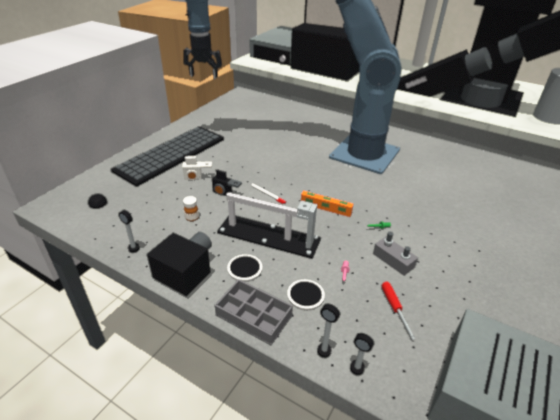

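View pics/side0.png

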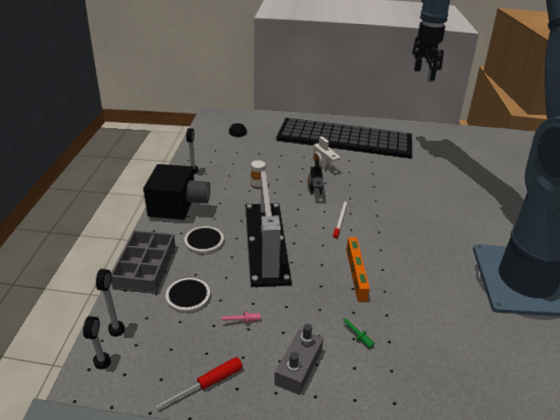

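The scene view shows the black carrier at (225,184) and its white look-alike at (195,168). The rail spans (220–320, 195–250) and the pin block is at (396,255), with pins at (389,240) and (405,252). The side view has the carrier at (316,180), the fork at (270,225), and pins at (307,332) and (293,362). I'll enlarge the candidates to confirm.

Run:
```python
from h import *
a=cv2.imread('pics/scene0.png');b=cv2.imread('pics/side0.png')
def c(im,x,y,w,h,W,H): return cv2.resize(im[y:y+h,x:x+w],(W,H),interpolation=cv2.INTER_CUBIC)
top=np.hstack([c(a,205,165,120,90,400,300),c(a,365,225,60,45,400,300)])
bot=np.hstack([c(b,236,160,100,130,231,300),c(b,290,150,50,50,300,300),c(b,270,318,60,72,250,300)])
cv2.imwrite('pics/m1.png',np.vstack([top,np.pad(bot,((0,0),(0,800-bot.shape[1]),(0,0)))]))
A=params('scene');B=params('side')
f=lambda n,u,v:print(n,*[np.round(x,3) for x in tri([ray(A,u),ray(B,v)])])
f('carrier',(225,184),(316,180));f('pinA',(389,235),(307,326));f('pinB',(405,248),(293,356))
f('white',(195,168),(325,150));f('fork top',(307,205),(270,222))
print(plane(A,(218,235),.012),plane(A,(318,254),.012),plane(B,(270,282),.012))
```

```text
carrier [ 0.507 -0.302  0.038] [0. 0.]
pinA [0.506 0.258 0.079] [0.003 0.003]
pinB [0.524 0.313 0.067] [0.002 0.002]
white [ 0.489 -0.448  0.048] [0.006 0.006]
fork top [0.596 0.048 0.151] [0.001 0.001]
[ 0.70181245 -0.18437446  0.012     ] [0.61497537 0.10227905 0.012     ] [0.59048139 0.08233938 0.012     ]
```

View pics/m1.png

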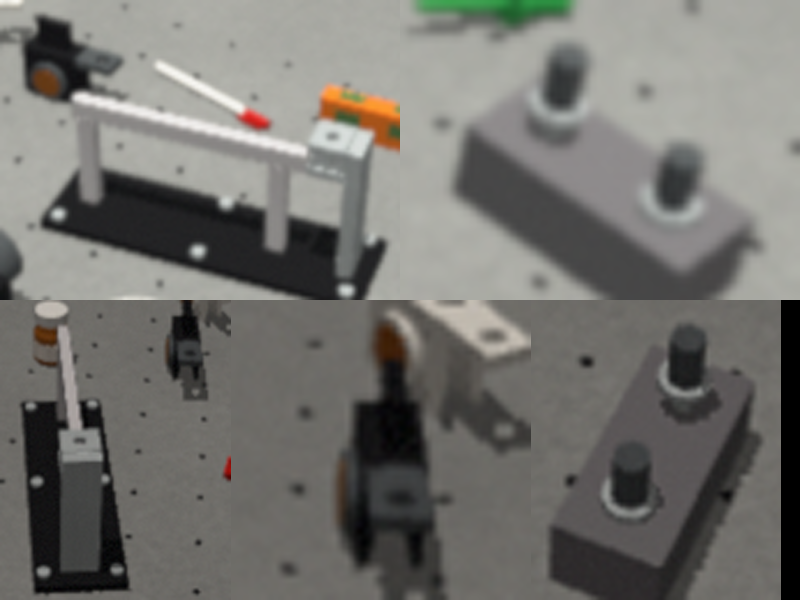

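Carrier candidates in the scene view are (225,184), black, and (195,168), white. The black one is meant, and its tongue points to about +y world. Pin candidates are scene (389,236) and (405,248). The first has its flange raised well above the block, with a shadow gap under it, so it is the longer pin. The other one's flange rests on the block. The green and pink ones are look-alikes. I'll go above the carrier.

```bash
cat >> h.py <<'E'
def pose():
    s=ctrl.get_state();w,x,y,z=s['tcp_rot'];a=np.degrees(2*np.arctan2(y,x));return s['eef_pos'],(a+180)%360-180
def togo(tgt,yaw=None):
    from scipy.spatial.transform import Rotation as R
    s=ctrl.get_state();q=s['tcp_rot'];M=R.from_quat([q[1],q[2],q[3],q[0]]).as_matrix()
    p,a=pose();d=M.T@(np.array(tgt)-p)*1000
    print('t %.2f'%s['t'],'p',np.round(p,4),'yaw %.2f'%a,'tilt',np.round(M[:2,2],4),'shift',np.round(d,1),'turn',None if yaw is None else round(-((yaw-a+180)%360-180),2),'F',np.round(s['contact_force'],1),'w',round(s['gripper_width']*85.4,1),'gf',round(s['grasp_force'],1),'q',np.round(s['joints'],2))
E
python3 -m inch '[[85,[32.3,-17,0],0],[85,[32.3,-17,0],0],[85,[32.3,-17,0],0],[85,[32.3,-17,0],0],[85,[32.3,-17,0],0],[85,[32.3,-17,0],0],[85,[32.3,-17,0],0],[85,[32.3,-17,0],0],[85,[32.3,-17,0],0],[85,[32.3,-17,0],0],[85,[32.3,-17,0],0],[85,[32.3,-17,0],-7],[85,[0,0,0],-7],[85,[0,0,0],-7],[85,[0,0,0],-7],[85,[0,0,0],-7],[85,[0,0,0],-7],[85,[0,0,0],-7],[85,[0,0,0],-7],[85,[0,0,0],-7]]'
python3 - <<'E'
from h import *
togo([.507,-.302,.239],90)
P=params('wrist');cv2.imwrite('pics/w1.png',ctrl.camera('wrist'));print(P[0],P[1]);np.savez('pics/w1.npz',K=P[0],D=P[1],T=P[2])
E
```

```text
t: 1.82
eef_pos: [0.5073, -0.3025, 0.239]
tcp_rot: [-0.0, 0.757, 0.653, -0.0]
contact_force: [0.6, -0.5, -0.6]
gripper_width: 0.995
grasp_force: 0.0
t 1.82 p [ 0.5073 -0.3025  0.239 ] yaw 81.55 tilt [-0.0006  0.0002] shift [ 0.4 -0.4 -0. ] turn -8.45 F [ 0.6 -0.5 -0.6] w 85.0 gf 0.0 q [ 0.73  0.46 -0.36  1.68  0.18  1.03  0.16]
[[347.20799567   0.         276.52151356]
 [  0.         347.20799567 209.60292504]
 [  0.           0.           1.        ]] [-0.03359293  0.          0.          0.          0.        ]
```

View pics/w1.png

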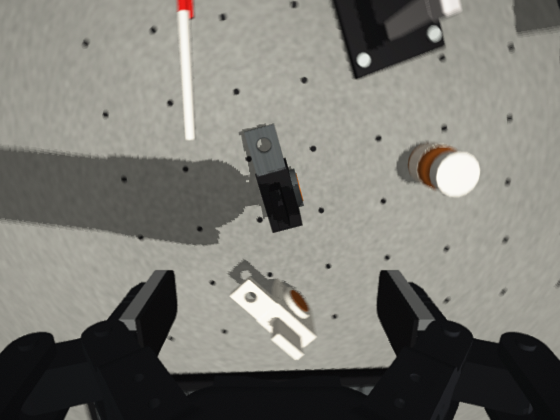

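The wrist view shows the carrier at (272,180), with its tongue hole at (264,144) and the cell at (298,188) on +x. The white look-alike is at (275,315) and the rail's near end is at (400,60). An enlarged, brightened crop should show the fin.

Run:
```python
from h import *
a=cv2.imread('pics/w1.png')
c=a[115:240,220:330];c=(255*(c/255.)**.45).astype('uint8')
cv2.imwrite('pics/m2.png',cv2.resize(c,None,fx=4.8,fy=4.8,interpolation=cv2.INTER_CUBIC))
```

```text
(no output)
```

View pics/m2.png

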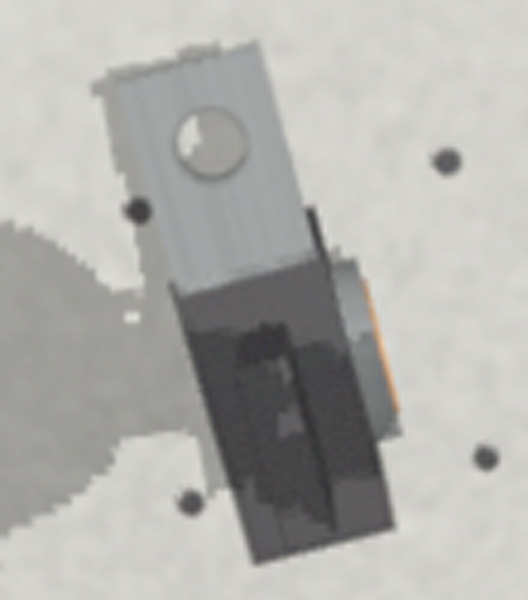

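Run:
```python
from h import *
z=np.load('pics/w1.npz');W=(z['K'],z['D'],z['T'])
f=lambda u,v:(220+(u+.5)/4.8-.5,115+(v+.5)/4.8-.5)
g={k:plane(W,f(*p),.055) for k,p in dict(hole=(211,143),bl=(255,563),br=(393,528),fl=(178,293),fr=(325,257),tr=(260,42)).items()}
for k,v in g.items():print(k,np.round(v,4))
d=g['fl']-g['bl'];print('len',np.linalg.norm(d),'wid',np.linalg.norm(g['br']-g['bl']))
for d in(g['fl']-g['bl'],g['fr']-g['br'],g['hole']-(g['bl']+g['br'])/2):print(np.degrees(np.arctan2(d[1],d[0])),np.linalg.norm(d))
print('centre',(g['bl']+g['br']+g['fl']+g['fr'])/4)
print(tri([ray(W,f(211,143)),ray(params('side'),(319,182.8)),ray(params('scene'),(235,183.6))]))
# fin front top z=.085 / rear
print(plane(W,f(265,328),.085),plane(W,f(320,535),.055))
```

```text
hole [ 0.5019 -0.2632  0.055 ]
bl [ 0.4973 -0.3482  0.055 ]
br [ 0.5261 -0.3448  0.055 ]
fl [ 0.491  -0.2907  0.055 ]
fr [ 0.5202 -0.2879  0.055 ]
tr [ 0.5138 -0.2461  0.055 ]
len 0.057822274020449246 wid 0.02898601520642292
96.32592620085614 0.057822274020449246
95.97442858513467 0.057206025234192076
96.75769775638894 0.08391824644118846
centre [ 0.50864549 -0.31792347  0.055     ]
(array([ 0.50084371, -0.26419382,  0.05223571]), [np.float64(0.0011200382939758557), np.float64(0.0028016691710464935), np.float64(0.001957985074178547)])
[ 0.50777964 -0.29348017  0.085     ] [ 0.51128394 -0.34414591  0.055     ]
```

```bash
python3 -m inch '[[85,[0,0,0],-7],[85,[0,0,0],-7],[85,[-14.5,-0.9,0],-0.75],[85,[0,0,30],0],[85,[0,0,30],0],[85,[0,0,30],0],[85,[0,0,30],0],[85,[0,0,30],0],[85,[0,0,12],0],[85,[0,0,10],0],[85,[0,0,0],0],[85,[0,0,0],0]]'
python3 - <<'E'
from h import *
togo([.508,-.317,.067],96.3)
E
```

```text
t: 2.87
eef_pos: [0.5086, -0.3174, 0.0681]
tcp_rot: [0.001, 0.67, 0.743, 0.0]
contact_force: [-0.2, 0.0, 0.5]
gripper_width: 0.998
grasp_force: 0.0
t 2.87 p [ 0.5086 -0.3174  0.0681] yaw 95.92 tilt [ 0.0009 -0.0006] shift [ 0.4 -0.6  1.1] turn -0.38 F [-0.2  0.   0.5] w 85.2 gf 0.0 q [ 0.73  0.7  -0.34  1.77  0.33  0.73  0.32]
```

```bash
python3 -m inch '[[0,[0,0,0],0],[0,[0,0,0],0],[0,[0,0,0],0],[0,[0,0,0],0],[0,[0,0,0],0],[0,[0,0,0],0],[0,[0,0,0],0],[0,[0,0,0],0],[0,[0,0,0],0],[0,[0,0,-10],0],[0,[0,0,-30],0],[0,[0,0,-40],0],[0,[0,0,-40],0],[0,[0,0,-40],0],[0,[0,0,0],0]]'
python3 - <<'E'
from h import *
togo([.508,-.317,.23],96.3)
A=params('scene');B=params('side')
print(plane(A,(217.6,231.6),.012),plane(A,(230.5,215.4),.012),plane(A,(321,237),.012),plane(A,(311.5,255),.012))
for n,u,v in(('hole',(304.9,206.1),(271.9,221)),('barend',(227.5,194.4),(262.8,172))):print(n,tri([ray(A,u),ray(B,v)]))
E
```

```text
t: 4.12
eef_pos: [0.5122, -0.3188, 0.2359]
tcp_rot: [0.007, 0.669, 0.743, 0.001]
contact_force: [3.2, -1.7, -2.4]
gripper_width: 0.103
grasp_force: 59.0
t 4.12 p [ 0.5122 -0.3188  0.2359] yaw 95.96 tilt [ 0.0118 -0.0066] shift [ 2.3 -4.1  5.9] turn -0.34 F [ 3.2 -1.7 -2.4] w 8.8 gf 59.0 q [ 0.78  0.49 -0.41  1.66  0.22  1.02  0.41]
[ 0.69031873 -0.19467717  0.012     ] [ 0.60743713 -0.20758002  0.012     ] [0.54598675 0.07764127 0.012     ] [0.62836466 0.08858582 0.012     ]
hole (array([0.59425251, 0.03967796, 0.14481571]), [np.float64(0.0012356065313323236), np.float64(0.001235606531332318)])
barend (array([ 0.64128773, -0.18696025,  0.12280733]), [np.float64(0.0002796171688247253), np.float64(0.0002796171688248323)])
```

```bash
python3 -m inch '[[0,[27,16.8,0],0],[0,[27,16.8,0],0],[0,[27,16.8,0],0],[0,[27,16.8,0],0],[0,[27,16.8,0],0],[0,[27,16.8,0],0],[0,[27,16.8,0],0],[0,[27,16.8,0],0],[0,[0,0,0],-6],[0,[0,0,0],0],[0,[0,0,0],0]]'
python3 - <<'E'
from h import *
togo([.6232,-.0893,.236],102)
P=params('wrist');a=ctrl.camera('wrist');cv2.imwrite('pics/w2.png',a);np.savez('pics/w2.npz',K=P[0],D=P[1],T=P[2])
togo([.6232,-.0893,.236],102)
c=(255*(a/255.)**.6).astype('uint8');cv2.imwrite('pics/w2b.png',cv2.resize(c,(800,600),interpolation=cv2.INTER_CUBIC))
E
```

```text
t: 5.03
eef_pos: [0.6187, -0.0886, 0.2267]
tcp_rot: [-0.0, 0.63, 0.776, -0.001]
contact_force: [-0.3, -0.6, -2.6]
gripper_width: 0.106
grasp_force: 59.1
t 5.03 p [ 0.6187 -0.0886  0.2267] yaw 101.85 tilt [-0.0012 -0.0004] shift [-1.6  4.2 -9.3] turn -0.15 F [-0.3 -0.6 -2.6] w 9.0 gf 59.1 q [ 0.4   0.55 -0.47  1.6   0.28  1.06  0.06]
t 5.08 p [ 0.6186 -0.0896  0.2268] yaw 101.74 tilt [-0.0012 -0.0009] shift [-0.7  4.6 -9.2] turn -0.26 F [ 0.  -0.5 -2.9] w 8.4 gf 59.1 q [ 0.4   0.55 -0.47  1.6   0.28  1.06  0.06]
```

View pics/w2b.png

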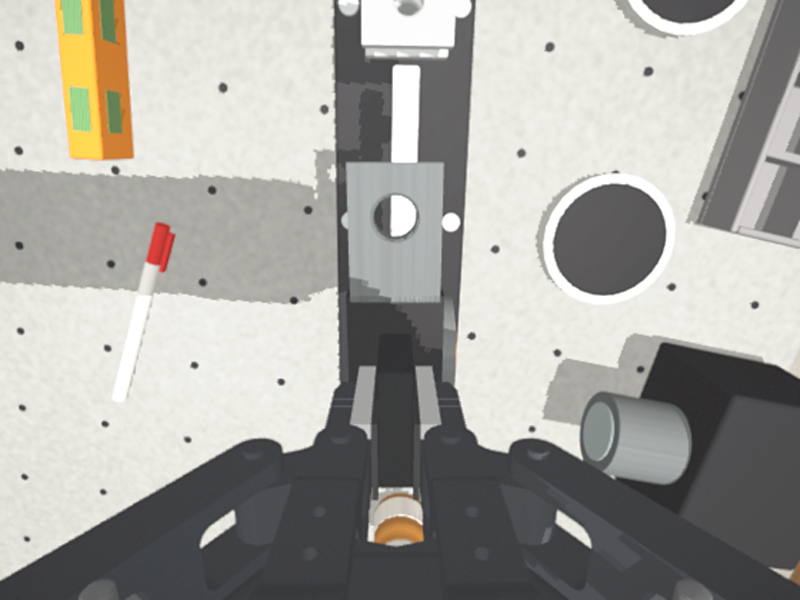

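The tongue hole of the held carrier is at (397,216) in the enlarged wrist view. The bar top runs from (404,160) to (407,66) to the right of it, the fork's front edge is at (363–454, 46), and the fork hole is at (408,5).

Run:
```python
from h import *
z=np.load('pics/w2.npz');W=(z['K'],z['D'],z['T'])
f=lambda u,v:((u+.5)*.7-.5,(v+.5)*.7-.5)
pts=dict(bl1=(395,65,.125),bl0=(391,162,.125),br1=(419.5,67,.125),br0=(417,162,.125),ff_l=(362,46,.147),ff_r=(454,47,.147),fh=(408,5,.147),
 tfl=(347,162,.2147),tfr=(443,162,.2147),tbl=(348,301,.2147),tbr=(442,301,.2147),th=(397,216,.2147),basel=(337,30,.012),baser=(473,30,.012),basel2=(340,290,.012),baser2=(463,290,.012))
g={k:plane(W,f(*p[:2]),p[2]) for k,p in pts.items()}
for k,v in g.items():print(k,np.round(v,4))
an=lambda a,b:(lambda d:print(a,b,'ang %.2f len %.1f'%(np.degrees(np.arctan2(d[1],d[0])),1e3*np.linalg.norm(d[:2]))))(g[b]-g[a])
for a,b in(('bl0','bl1'),('br0','br1'),('bl1','br1'),('ff_l','ff_r'),('tfl','tfr'),('tbl','tfl'),('tbr','tfr'),('tbl','tbr'),('baser2','baser'),('basel2','basel'),('basel','baser')):an(a,b)
print(tri([ray(W,f(408,5)),ray(params('scene'),(304.9,206.1)),ray(params('side'),(271.9,221))]))
```

```text
bl1 [0.5965 0.0177 0.125 ]
bl0 [ 0.6031 -0.0231  0.125 ]
br1 [0.6072 0.0191 0.125 ]
br0 [ 0.6149 -0.0206  0.125 ]
ff_l [0.5831 0.0186 0.147 ]
ff_r [0.6186 0.0257 0.147 ]
fh [0.5977 0.0366 0.147 ]
tfl [ 0.5912 -0.0232  0.2147]
tfr [ 0.618  -0.0176  0.2147]
tbl [ 0.5989 -0.0641  0.2147]
tbr [ 0.6273 -0.0581  0.2147]
th [ 0.6083 -0.0354  0.2147]
basel [0.5525 0.0469 0.012 ]
baser [0.6373 0.0647 0.012 ]
basel2 [ 0.5845 -0.1224  0.012 ]
baser2 [ 0.6727 -0.104   0.012 ]
bl0 bl1 ang 99.26 len 41.3
br0 br1 ang 100.94 len 40.5
bl1 br1 ang 7.53 len 10.8
ff_l ff_r ang 11.29 len 36.3
tfl tfr ang 11.82 len 27.4
tbl tfl ang 100.67 len 41.6
tbr tfr ang 102.96 len 41.6
tbl tbr ang 11.83 len 29.1
baser2 baser ang 101.84 len 172.4
basel2 basel ang 100.71 len 172.4
basel baser ang 11.85 len 86.7
(array([0.5954486 , 0.03859217, 0.14430178]), [np.float64(0.002523576817331395), np.float64(0.0020054353280730707), np.float64(0.0017767728379602798)])
```

```bash
python3 -m inch '[[0,[0,4.6,0],0],[0,[0,0,0],0],[0,[0,0,15],0],[0,[0,0,15],0],[0,[0,0,12],0],[0,[0,0,6],0],[0,[0,0,6],0],[0,[0,0,0],0]]'
python3 -m inch '[[0,[0,0,5],0],[0,[0,0,5],0],[0,[0,0,5],0],[0,[0,0,4],0],[0,[0,0,0],0]]'
python3 -c "
from h import *
togo([.6232,-.0893,.147],101.7)"
```

```text
t: 5.75
eef_pos: [0.6227, -0.0877, 0.172]
tcp_rot: [-0.001, 0.63, 0.777, -0.001]
contact_force: [-1.6, -0.3, -5.0]
gripper_width: 0.103
grasp_force: 58.8
t: 6.17
eef_pos: [0.6226, -0.0879, 0.1537]
tcp_rot: [-0.001, 0.63, 0.777, -0.001]
contact_force: [-4.2, -1.6, -5.0]
gripper_width: 0.106
grasp_force: 58.8
t 6.17 p [ 0.6226 -0.0879  0.1537] yaw 101.93 tilt [-0.0024 -0.0008] shift [-1.5  0.3  6.7] turn 0.23 F [-4.2 -1.6 -5. ] w 9.1 gf 58.8 q [ 0.38  0.64 -0.44  1.64  0.32  0.93  0.02]
```

```bash
python3 -m inch '[[0,[0,-0.7,0],0],[0,[0,0,2],0],[0,[0,0,2],0],[0,[0,0,1],0],[0,[0,0,1],0],[0,[0,0,0],0]]'
python3 -m inch '[[0,[0,0,1],0],[0,[0,0,0],0],[0,[0,0,0],0]]'
```

```text
t: 6.67
eef_pos: [0.6226, -0.0878, 0.1487]
tcp_rot: [-0.0, 0.63, 0.777, -0.0]
contact_force: [-4.7, -0.8, -0.6]
gripper_width: 0.102
grasp_force: 59.5
t: 6.92
eef_pos: [0.6226, -0.0878, 0.1477]
tcp_rot: [-0.0, 0.63, 0.777, -0.0]
contact_force: [-5.5, -1.7, -0.7]
gripper_width: 0.102
grasp_force: 59.7
```

```bash
python3 -m inch '[[0,[0,-1,0],0],[0,[0,0,0],0],[0,[0,0,0],0]]'
python3 -c "
from h import *
togo([.6232,-.0893,.147],101.7);print(ctrl.get_state()['wrist_torque'])"
```

```text
t: 7.17
eef_pos: [0.6224, -0.0878, 0.1478]
tcp_rot: [0.0, 0.63, 0.777, 0.0]
contact_force: [-2.8, -0.2, -0.6]
gripper_width: 0.105
grasp_force: 59.4
t 7.17 p [ 0.6224 -0.0878  0.1478] yaw 101.95 tilt [ 0.001  -0.0003] shift [-1.6  0.4  0.8] turn 0.25 F [-2.8 -0.2 -0.6] w 8.9 gf 59.4 q [ 0.38  0.65 -0.44  1.65  0.33  0.92  0.02]
[-0.41297833  0.78976321 -0.06353591]
```

```bash
python3 -m inch '[[0,[0,-0.6,0],0.2],[0,[8,0,0],0],[0,[8,0,0],0],[0,[8,0,0],0],[0,[8,0,0],0],[0,[8,0,0],0],[0,[8,0,0],0],[0,[8,0,0],0],[0,[4,0,0],0],[0,[0,0,0],0]]'
python3 -c "
from h import *
togo([.6074,-.0149,.147],101.7)"
```

```text
t: 8.0
eef_pos: [0.6091, -0.0269, 0.1476]
tcp_rot: [-0.0, 0.63, 0.776, 0.001]
contact_force: [-1.4, 2.8, 3.1]
gripper_width: 0.102
grasp_force: 59.8
t 8.00 p [ 0.6091 -0.0269  0.1476] yaw 101.86 tilt [0.0003 0.0014] shift [12.1  0.8  0.6] turn 0.16 F [-1.4  2.8  3.1] w 8.7 gf 59.8 q [ 0.29  0.62 -0.45  1.7   0.33  0.9  -0.08]
```

```bash
python3 -m inch '[[0,[3,0,0],0],[0,[3,0,0],0],[0,[2,0,0],0],[0,[1,0,0],0],[0,[0,0,0],0],[0,[0,0,0],0]]'
python3 -m inch '[[0,[1,0,0],0],[0,[1,0,0],0],[0,[0,0,0],0]]'
python3 -m inch '[[0,[1,0,0],0],[0,[1,0,0],0],[0,[0,0,0],0]]'
python3 -m inch '[[0,[1,0,0],0],[0,[1,0,0],0],[0,[0,0,0],0]]'
```

```text
t: 8.5
eef_pos: [0.6078, -0.0209, 0.1476]
tcp_rot: [0.0, 0.631, 0.776, 0.0]
contact_force: [0.8, -3.5, 6.3]
gripper_width: 0.105
grasp_force: 60.2
t: 8.75
eef_pos: [0.6075, -0.0191, 0.1476]
tcp_rot: [0.001, 0.631, 0.776, -0.0]
contact_force: [-0.1, -4.7, 6.1]
gripper_width: 0.103
grasp_force: 60.4
t: 9.0
eef_pos: [0.6071, -0.0171, 0.1476]
tcp_rot: [0.001, 0.631, 0.776, -0.0]
contact_force: [1.4, -4.4, 5.0]
gripper_width: 0.106
grasp_force: 60.4
t: 9.25
eef_pos: [0.6067, -0.0152, 0.1476]
tcp_rot: [0.001, 0.631, 0.776, 0.0]
contact_force: [0.8, -4.6, 3.9]
gripper_width: 0.101
grasp_force: 60.3
```

```bash
python3 -m inch '[[0,[1,0,0],0],[0,[1,0,0],0],[0,[0,0,0],0]]'
python3 -m inch '[[0,[1,0,0],0],[0,[1,0,0],0],[0,[0,0,0],0]]'
```

```text
t: 9.5
eef_pos: [0.6065, -0.0142, 0.1477]
tcp_rot: [0.001, 0.631, 0.775, -0.0]
contact_force: [1.4, -6.2, 3.8]
gripper_width: 0.108
grasp_force: 60.3
t: 9.75
eef_pos: [0.6064, -0.014, 0.1477]
tcp_rot: [0.002, 0.632, 0.775, -0.001]
contact_force: [2.4, -10.9, 5.8]
gripper_width: 0.103
grasp_force: 60.3
```

```bash
python3 -m inch '[[0,[1,0,0],0],[0,[0,0,0],0],[0,[0,0,0],0]]'
python3 -m inch '[[30,[0,0,0],0],[30,[0,0,0],0],[30,[0,0,0],0],[30,[0,0,0],0],[30,[0,0,-20],0],[30,[0,0,-30],0],[30,[0,0,-30],0],[30,[0,0,0],0],[30,[0,0,0],0]]'
python3 - <<'E'
from h import *
togo([.6074,-.0149,.147],101.7)
P=params('wrist');a=ctrl.camera('wrist');np.savez('pics/w3.npz',K=P[0],D=P[1],T=P[2])
cv2.imwrite('pics/w3raw.png',a)
b=ctrl.camera('side');cv2.imwrite('pics/side1.png',b);cv2.imwrite('pics/scene1.png',ctrl.camera('scene'))
c=(255*(a/255.)**.7).astype('uint8')
cv2.imwrite('pics/w3.png',cv2.resize(c,(800,600),interpolation=cv2.INTER_CUBIC))
E
```

```text
t: 10.0
eef_pos: [0.6064, -0.014, 0.1477]
tcp_rot: [0.002, 0.632, 0.775, -0.001]
contact_force: [2.8, -12.4, 5.2]
gripper_width: 0.105
grasp_force: 60.3
t: 10.75
eef_pos: [0.6061, -0.0085, 0.229]
tcp_rot: [0.001, 0.631, 0.776, 0.001]
contact_force: [-0.7, 0.1, 0.3]
gripper_width: 0.35
grasp_force: 0.0
t 10.75 p [ 0.6061 -0.0085  0.229 ] yaw 101.81 tilt [0.0033 0.0006] shift [-6.5 -0.3 82. ] turn 0.11 F [-0.7  0.1  0.3] w 29.9 gf 0.0 q [ 0.29  0.52 -0.49  1.65  0.27  1.04 -0.07]
```

View pics/w3.png

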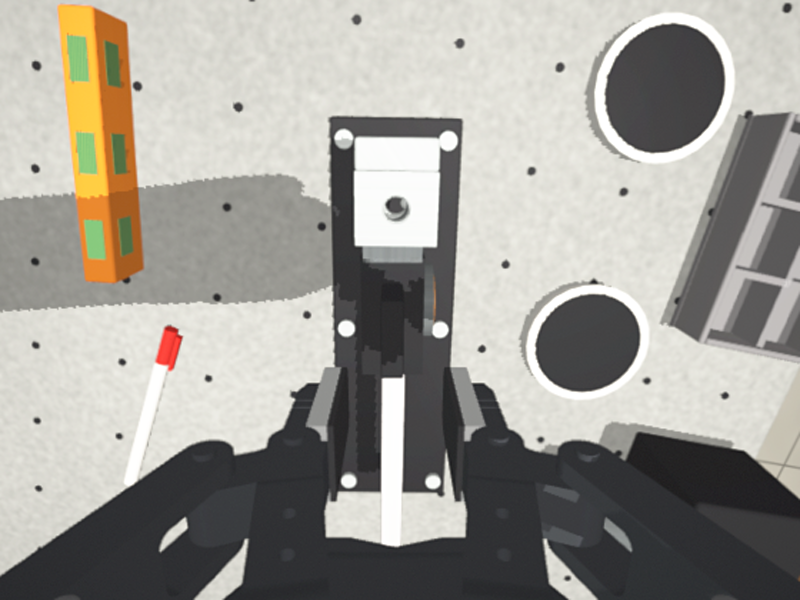

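The carrier hangs on the bar with its tongue inside the fork. The fork hole is at (397,208), the fork's front edge at v=247, and the tongue strip shows to v≈262.

Run:
```python
from h import *
z=np.load('pics/w3.npz');W=(z['K'],z['D'],z['T'])
f=lambda u,v:((u+.5)*.7-.5,(v+.5)*.7-.5)
a=np.radians(101.7);yx=np.array([np.cos(a),np.sin(a)]);xx=np.array([yx[1],-yx[0]])
for k,p in dict(hole=(397,208,.147),ffl=(354,246,.147),ffr=(438,248,.147),back=(397,171,.147),back2=(397,137,.147),bodyfront=(393,262,.135),b1=(331,118,.012),b2=(462,120,.012),barL=(382,520,.125),barR=(401,520,.125)).items():
    X=plane(W,f(*p[:2]),p[2]);print(k,np.round(X,4),'lat %.4f along %.4f'%(xx@X[:2],yx@X[:2]))
np.set_printoptions(precision=4)
print(tri([ray(W,f(397,208)),ray(params('scene'),(304.9,206.1)),ray(params('side'),(271.9,221))]))
a=cv2.imread('pics/w3raw.png');c=a[132:192,238:318]
b=cv2.imread('pics/side1.png')[205:250,250:290];d=cv2.imread('pics/scene1.png')[190:230,270:330]
c=cv2.resize((255*(c/255.)**.6).astype('uint8'),(800,600),interpolation=cv2.INTER_CUBIC)[:,130:570]
d=cv2.resize(d,(360,240),interpolation=cv2.INTER_CUBIC);b=cv2.resize(b,(320,360),interpolation=cv2.INTER_CUBIC)
r=np.vstack([d,np.pad(b,((0,0),(0,40),(0,0)))])
cv2.imwrite('pics/m3.png',np.hstack([c,r]))
```

```text
hole [0.5974 0.0393 0.147 ] lat 0.5930 along -0.0827
ffl [0.5822 0.0191 0.147 ] lat 0.5740 along -0.0993
ffr [0.6188 0.0258 0.147 ] lat 0.6112 along -0.1002
back [0.5942 0.0545 0.147 ] lat 0.5930 along -0.0671
back2 [0.5914 0.068  0.147 ] lat 0.5929 along -0.0533
bodyfront [0.6011 0.0129 0.135 ] lat 0.5913 along -0.1093
b1 [0.546 0.074 0.012] lat 0.5497 along -0.0383
b2 [0.6322 0.0907 0.012 ] lat 0.6375 along -0.0394
barL [ 0.6266 -0.1419  0.125 ] lat 0.5848 along -0.2660
barR [ 0.6375 -0.1396  0.125 ] lat 0.5960 along -0.2660
(array([0.5956, 0.0397, 0.1454]), [np.float64(0.0019364526711009799), np.float64(0.0013122536877930577), np.float64(0.0019856181152188334)])
```

View pics/m3.png

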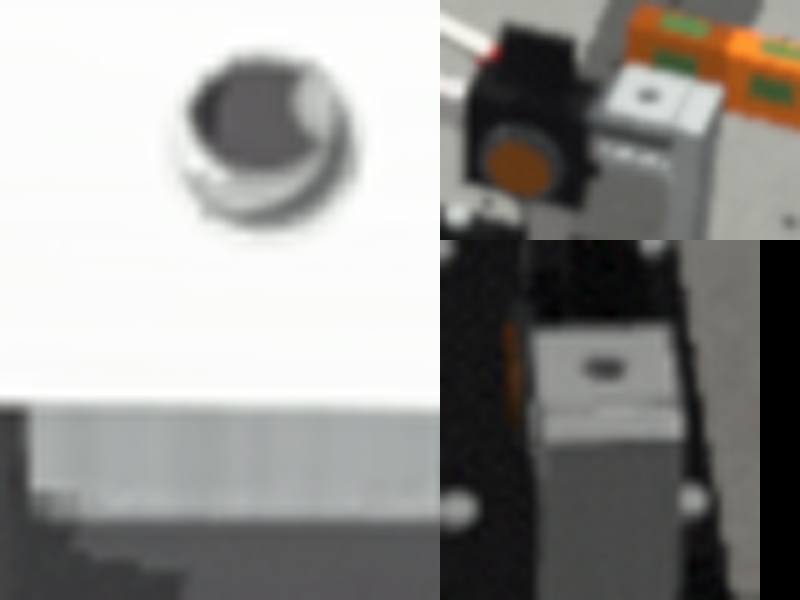

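The hole is clear through the tongue, and the spring ball shows on the +x side. The slide travelled 75.6 mm to a hard stop, against a measured distance of 73–75 mm, so the carrier is home. Next is the longer pin.

```bash
python3 -m inch '[[50,[35,-5.4,-1],0],[50,[35,-5.4,-1],0],[50,[35,-5.4,-1],0],[50,[35,-5.4,-1],0],[50,[35,-5.4,-1],0],[50,[35,-5.4,-1],0],[50,[35,-5.4,-1],0],[50,[35,-5.4,-1],0],[50,[0,0,0],0],[50,[0,0,0],0],[50,[0,0,0],0]]'
python3 - <<'E'
from h import *
togo([.506,.258,.239],101.7)
P=params('wrist');a=ctrl.camera('wrist');np.savez('pics/w4.npz',K=P[0],D=P[1],T=P[2])
cv2.imwrite('pics/w4.png',a)
for n,X in(('long',(.506,.258,.083)),('short',(.524,.313,.071))):print(n,proj(P,X))
u=proj(P,(.512,.28,.06)).astype(int);print(u)
x0,y0=max(u[0]-100,0),max(u[1]-90,0)
c=a[y0:y0+150,x0:x0+200];print(x0,y0,c.shape)
cv2.imwrite('pics/m4.png',cv2.resize((255*(c/255.)**.6).astype('uint8'),None,fx=4,fy=4,interpolation=cv2.INTER_CUBIC))
E
```

```text
t: 11.82
eef_pos: [0.5055, 0.255, 0.2341]
tcp_rot: [-0.0, 0.631, 0.776, -0.001]
contact_force: [0.2, -0.6, 0.4]
gripper_width: 0.586
grasp_force: 0.0
t 11.82 p [0.5055 0.255  0.2341] yaw 101.77 tilt [-0.0017 -0.0015] shift [ 2.8  1.1 -4.9] turn 0.07 F [ 0.2 -0.6  0.4] w 50.1 gf 0.0 q [-0.12  0.46 -0.56  1.74  0.28  1.02 -0.58]
long [277.86880811 190.4000286 ]
short [312.26259995 128.82620185]
[289 162]
189 72 (150, 200, 3)
```

View pics/m4.png

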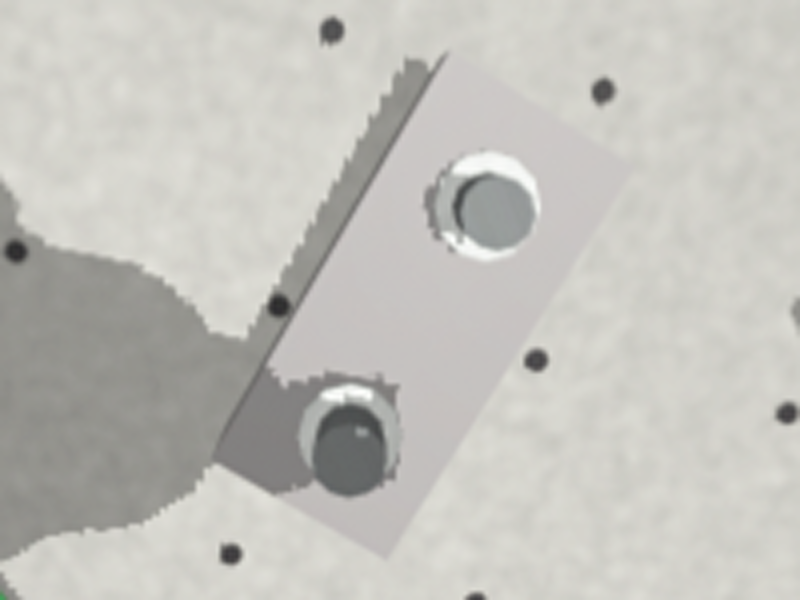

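Run:
```python
from h import *
z=np.load('pics/w4.npz');W=(z['K'],z['D'],z['T']);A=params('scene');B=params('side')
f=lambda u,v:(189+(u+.5)/4-.5,72+(v+.5)/4-.5)
sc=lambda u,v:(365+(u-400+.5)*.15-.5,225+(v+.5)*.15-.5)
sd=lambda u,v:(270+(u-531+.5)*.24-.5,318+(v-300+.5)*.24-.5)
C=[plane(W,f(*p),.04) for p in((447,50),(630,165),(387,558),(213,462))]
c=sum(C)/4;d=(C[0]+C[1]-C[2]-C[3]);print('block',c,'L',np.linalg.norm(C[0]-C[3]),np.linalg.norm(C[1]-C[0]));d/=np.linalg.norm(d)
print('ang',np.degrees(np.arctan2(d[1],d[0])),'holes',c-.03*d,c+.03*d)
for zz in(.057,.045):print(zz,'flangeA',plane(W,f(350,436),zz),'flangeB',plane(W,f(488,206),zz))
print('topA .083',plane(W,f(350,458),.083),'topB .071',plane(W,f(497,211),.071))
print('A flange tri',tri([ray(W,f(350,436)),ray(A,sc(557,110)),ray(B,sd(685,381))]))
print('B flange tri',tri([ray(W,f(488,206)),ray(A,sc(672,203)),ray(B,sd(630,496))]))
print('A top tri',tri([ray(W,f(350,458)),ray(A,sc(570,50)),ray(B,sd(688,334))]))
print('B top tri',tri([ray(W,f(497,211)),ray(A,sc(684,154)),ray(B,sd(631,452))]))
```

```text
block [0.51392823 0.2878821  0.04      ] L 0.10946615106142633 0.04910310773696192
ang 71.53678461066532 holes [0.50442736 0.25942629 0.04      ] [0.5234291  0.31633792 0.04      ]
0.057 flangeA [0.50392725 0.26040571 0.057     ] flangeB [0.52302501 0.31679906 0.057     ]
0.045 flangeA [0.50442892 0.25784036 0.045     ] flangeB [0.52426201 0.31640506 0.045     ]
topA .083 [0.50380169 0.26133053 0.083     ] topB .071 [0.52365757 0.31665253 0.071     ]
A flange tri (array([0.50386001, 0.26026436, 0.05374659]), [np.float64(0.0005770788067539476), np.float64(0.0009388464234839029), np.float64(0.0005566340939279306)])
B flange tri (array([0.52350833, 0.31730285, 0.04505709]), [np.float64(0.0011621818546415127), np.float64(0.0007138219960788807), np.float64(0.0006613751596159251)])
A top tri (array([0.50395998, 0.26106371, 0.0862129 ]), [np.float64(0.0010231047528832917), np.float64(0.000814100753350072), np.float64(0.00030591852169983575)])
B top tri (array([0.52378945, 0.31672464, 0.07283178]), [np.float64(0.00033161956293474527), np.float64(0.0005578055477942473), np.float64(0.0005490707644321501)])
```

The wrist view shows the longer pin at crop (350,450) and the shorter at (497,211). Triangulated tops are 86 and 73 mm, and flanges 54 and 45 mm. So the pin at (0.504, 0.2605) is the longer one.

```bash
python3 -m inch '[[50,[5.7,-0.4,0],0],[50,[0,0,30],0],[50,[0,0,30],0],[50,[0,0,30],0],[50,[0,0,30],0],[50,[0,0,20],0],[50,[0,0,15],0],[50,[0,0,12],0],[50,[0,0,0],0],[50,[0,0,0],0]]'
python3 -c "
from h import *
togo([.504,.2605,.067],101.7)"
```

```text
t: 12.7
eef_pos: [0.5043, 0.261, 0.0682]
tcp_rot: [-0.0, 0.631, 0.776, -0.0]
contact_force: [0.5, 0.2, 1.0]
gripper_width: 0.583
grasp_force: 0.0
t 12.70 p [0.5043 0.261  0.0682] yaw 101.72 tilt [-0.0006 -0.0003] shift [-0.4 -0.4  1.2] turn 0.02 F [0.5 0.2 1. ] w 49.8 gf 0.0 q [-0.22  0.69 -0.46  1.84  0.44  0.71 -0.72]
```

```bash
python3 -m inch '[[0,[0,0,0],0],[0,[0,0,0],0],[0,[0,0,0],0],[0,[0,0,0],0],[0,[0,0,0],0],[0,[0,0,0],0],[0,[0,0,-12],0],[0,[0,0,-30],0],[0,[0,0,-35],0],[0,[0,0,-35],0],[0,[0,0,-35],0],[0,[0,0,-35],0],[0,[0,0,0],0],[0,[0,0,0],0],[0,[0,0,0],0]]'
python3 -c "
from h import *
togo([.597,.0393,.25],101.7)"
```

```text
t: 13.95
eef_pos: [0.5039, 0.2609, 0.2502]
tcp_rot: [0.0, 0.631, 0.776, -0.0]
contact_force: [0.5, -0.4, -0.8]
gripper_width: 0.16
grasp_force: 59.5
t 13.95 p [0.5039 0.2609 0.2502] yaw 101.75 tilt [-0.0003 -0.0006] shift [-235.9   46.     0.3] turn 0.05 F [ 0.5 -0.4 -0.8] w 13.6 gf 59.5 q [-0.12  0.45 -0.57  1.72  0.27  1.05 -0.58]
```

```bash
python3 -m inch '[[0,[-33.7,6.57,0],0],[0,[-33.7,6.57,0],0],[0,[-33.7,6.57,0],0],[0,[-33.7,6.57,0],0],[0,[-33.7,6.57,0],0],[0,[-33.7,6.57,0],0],[0,[-33.7,6.57,0],0],[0,[0,0,0],0],[0,[0,0,0],0],[0,[0,0,0],0]]'
python3 - <<'E'
from h import *
togo([.597,.0393,.25],101.7)
P=params('wrist');a=ctrl.camera('wrist');np.savez('pics/w5.npz',K=P[0],D=P[1],T=P[2])
cv2.imwrite('pics/w5.png',a);s=ctrl.camera('scene');cv2.imwrite('pics/scene2.png',s);d=ctrl.camera('side');cv2.imwrite('pics/side2.png',d)
g=lambda c:(255*(c/255.)**.7).astype('uint8')
u=proj(P,(.597,.0393,.19)).astype(int);print(u)
for n in('scene','side'):print(n,proj(params(n),(.597,.0393,.19)))
x0,y0=u[0]-75,u[1]-75;print(x0,y0)
L=cv2.resize(g(a[y0:y0+150,x0:x0+110]),(440,600),interpolation=cv2.INTER_CUBIC)
R=np.vstack([cv2.resize(s[155:230,270:345],(300,300),interpolation=cv2.INTER_CUBIC),cv2.resize(d[175:250,235:310],(300,300),interpolation=cv2.INTER_CUBIC)])
cv2.imwrite('pics/m5.png',np.hstack([L,R]))
E
```

```text
t: 14.78
eef_pos: [0.5963, 0.0404, 0.2489]
tcp_rot: [-0.001, 0.631, 0.776, -0.001]
contact_force: [0.2, 1.6, -0.7]
gripper_width: 0.16
grasp_force: 59.5
t 14.78 p [0.5963 0.0404 0.2489] yaw 101.78 tilt [-0.0029  0.0007] shift [-1.2  0.5 -1.1] turn 0.08 F [ 0.2  1.6 -0.7] w 13.6 gf 59.5 q [ 0.23  0.49 -0.5   1.65  0.26  1.08 -0.15]
[277 234]
scene [305.19299213 192.64647723]
side [270.7698553  203.64377527]
202 159
```

View pics/m5.png

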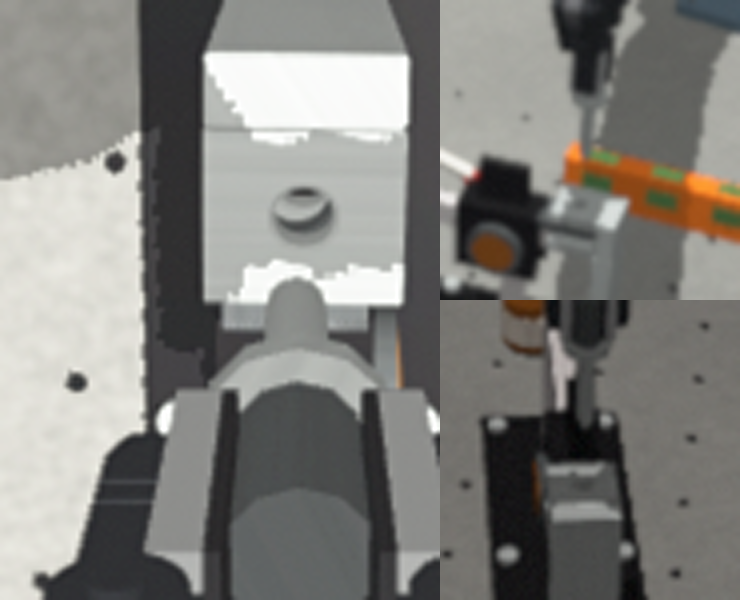

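The enlarged wrist crop shows the fork hole at (303,214) and the pin's tip at (297,282), with the tongue still in the fork.

Run:
```python
from h import *
z=np.load('pics/w5.npz');W=(z['K'],z['D'],z['T'])
f=lambda u,v:(202+(u+.5)/4-.5,159+(v+.5)/4-.5)
a=np.radians(101.75);yx=np.array([np.cos(a),np.sin(a)]);xx=np.array([yx[1],-yx[0]])
h=plane(W,f(303,214),.147)
for n,X in(('hole',h),('tip',plane(W,f(297,283),.185)),('ffL',plane(W,f(203,303),.147)),('ffR',plane(W,f(403,303),.147)),('back',plane(W,f(303,129),.147)),('flange L',plane(W,f(210,385),.235)),('flange R',plane(W,f(388,385),.235)),('tcp',pose()[0])):print(n,np.round(X,4),'lat %.4f along %.4f'%(xx@X[:2],yx@X[:2]))
sc=lambda u,v:(270+(u-440+.5)/4-.5,155+(v+.5)/4-.5)
sd=lambda u,v:(235+(u-440+.5)/4-.5,175+(v-300+.5)/4-.5)
print('hole tri',tri([ray(W,f(303,214)),ray(params('scene'),sc(577,203)),ray(params('side'),sd(588,468))]))
togo([h[0],h[1],.25],101.7)
```

```text
hole [0.597  0.0398 0.147 ] lat 0.5926 along -0.0826
tip [0.5959 0.0404 0.185 ] lat 0.5917 along -0.0818
ffL [0.5826 0.0194 0.147 ] lat 0.5744 along -0.0996
ffR [0.6183 0.0269 0.147 ] lat 0.6108 along -0.0996
back [0.5938 0.055  0.147 ] lat 0.5926 along -0.0670
flange L [0.585 0.044 0.235] lat 0.5817 along -0.0760
flange R [0.6053 0.0483 0.235 ] lat 0.6025 along -0.0760
tcp [0.5966 0.0416 0.2499] lat 0.5925 along -0.0808
hole tri (array([0.59686755, 0.03868007, 0.15136953]), [np.float64(0.0023283951820592336), np.float64(0.003436195829423808), np.float64(0.00477621461341055)])
t 14.93 p [0.5966 0.0416 0.2499] yaw 101.92 tilt [-0.0011  0.0006] shift [-1.8  0.  -0.1] turn 0.22 F [-0.4 -0.2 -0.1] w 13.6 gf 59.5 q [ 0.22  0.49 -0.51  1.65  0.26  1.08 -0.15]
```

```bash
python3 -m inch '[[0,[-2.0,0.4,0],0],[0,[0,0,10],0],[0,[0,0,10],0],[0,[0,0,10],0],[0,[0,0,6],0],[0,[0,0,4],0],[0,[0,0,4],0],[0,[0,0,2],0],[0,[0,0,0],0]]'
python3 -c "
from h import *
togo([.597,.0395,.163],101.7);p,_=pose()
a=np.radians(101.75);yx=np.array([np.cos(a),np.sin(a)]);xx=np.array([yx[1],-yx[0]]);print(xx@p[:2],yx@p[:2])"
```

```text
t: 15.68
eef_pos: [0.5979, 0.0385, 0.2038]
tcp_rot: [-0.0, 0.631, 0.776, 0.0]
contact_force: [0.1, 2.2, -1.0]
gripper_width: 0.158
grasp_force: 59.5
t 15.68 p [0.5979 0.0385 0.2038] yaw 101.79 tilt [-0.0007  0.0007] shift [ 1.1 -0.6 40.8] turn 0.09 F [ 0.1  2.2 -1. ] w 13.5 gf 59.5 q [ 0.22  0.54 -0.49  1.69  0.29  0.99 -0.17]
0.5931821480591739 -0.08404882187348403
```

```bash
python3 -m inch '[[0,[1,-0.3,0],0],[0,[0,0,3],0],[0,[0,0,3],0],[0,[0,0,3],0],[0,[0,0,0],0]]'
python3 -m inch '[[0,[0,0,3],0],[0,[0,0,3],0],[0,[0,0,3],0],[0,[0,0,0],0]]'
```

```text
t: 16.1
eef_pos: [0.5975, 0.0388, 0.1947]
tcp_rot: [-0.0, 0.631, 0.776, -0.0]
contact_force: [-0.4, 0.8, -1.6]
gripper_width: 0.162
grasp_force: 59.5
t: 16.43
eef_pos: [0.5974, 0.0388, 0.1855]
tcp_rot: [-0.0, 0.631, 0.776, -0.0]
contact_force: [0.4, 2.0, -1.7]
gripper_width: 0.158
grasp_force: 59.5
```

```bash
python3 -m inch '[[0,[0.3,0,3],0],[0,[0,0,3],0],[0,[0,0,2],0],[0,[0,0,0],0]]'
python3 -m inch '[[0,[0,0,3],0],[0,[0,0,3],0],[0,[0,0,2],0],[0,[0,0,0],0]]'
python3 -m inch '[[0,[0,0,2],0],[0,[0,0,2],0],[0,[0,0,1],0],[0,[0,0,0],0]]'
```

```text
t: 16.77
eef_pos: [0.597, 0.039, 0.1778]
tcp_rot: [-0.0, 0.631, 0.776, -0.0]
contact_force: [-1.8, 1.2, -1.9]
gripper_width: 0.157
grasp_force: 59.9
t: 17.1
eef_pos: [0.5971, 0.039, 0.1698]
tcp_rot: [-0.0, 0.631, 0.776, -0.0]
contact_force: [-2.0, 1.6, -0.7]
gripper_width: 0.157
grasp_force: 59.8
t: 17.43
eef_pos: [0.5972, 0.039, 0.165]
tcp_rot: [-0.0, 0.631, 0.776, -0.0]
contact_force: [-2.0, 0.1, 1.7]
gripper_width: 0.163
grasp_force: 60.1
```

```bash
python3 -m inch '[[0,[0,0,1],0],[0,[0,0,1],0],[0,[0,0,0],0]]'
python3 -m inch '[[0,[0,0,1],0],[0,[0,0,1],0],[0,[0,0,0],0]]'
python3 - <<'E'
from h import *
togo([.597,.0393,.163],101.7)
P=params('wrist');a=ctrl.camera('wrist');cv2.imwrite('pics/w6.png',a);s=ctrl.camera('scene');d=ctrl.camera('side');cv2.imwrite('pics/scene3.png',s);cv2.imwrite('pics/side3.png',d)
g=lambda c:(255*(c/255.)**.6).astype('uint8')
u=proj(P,(.597,.0393,.15)).astype(int);print(u,proj(P,(.597,.0393,.175)))
L=cv2.resize(g(a[u[1]-90:u[1]+60,u[0]-55:u[0]+55]),(440,600),interpolation=cv2.INTER_CUBIC)
R=np.vstack([cv2.resize(s[175:230,270:325],(300,300),interpolation=cv2.INTER_CUBIC),cv2.resize(d[185:240,245:300],(300,300),interpolation=cv2.INTER_CUBIC)])
cv2.imwrite('pics/m6.png',np.hstack([L,R]))
E
```

```text
t: 17.68
eef_pos: [0.5973, 0.039, 0.1646]
tcp_rot: [0.0, 0.631, 0.776, -0.001]
contact_force: [-8.5, -0.2, 16.2]
gripper_width: 0.159
grasp_force: 61.7
t: 17.93
eef_pos: [0.5973, 0.039, 0.1645]
tcp_rot: [0.0, 0.631, 0.776, -0.001]
contact_force: [-14.7, -2.0, 30.0]
gripper_width: 0.156
grasp_force: 63.3
t 17.93 p [0.5973 0.039  0.1645] yaw 101.74 tilt [-0.0002 -0.0018] shift [ 0.4 -0.3  1.5] turn 0.04 F [-14.7  -2.   30. ] w 13.3 gf 63.3 q [ 0.2   0.58 -0.47  1.72  0.32  0.92 -0.2 ]
[275 264] [275.30443777 292.41676805]
```

View pics/m6.png

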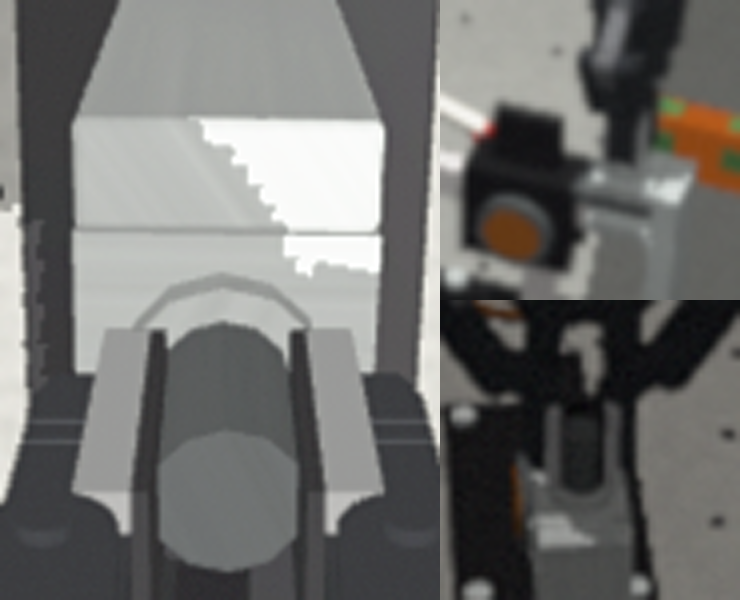

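Run:
```python
from h import *
W=params('wrist')
f=lambda u,v:(220+(u+.5)/4-.5,174+(v+.5)/4-.5)
a=np.radians(101.75);yx=np.array([np.cos(a),np.sin(a)]);xx=np.array([yx[1],-yx[0]])
def r(n,u,v,z):
    X=plane(W,f(u,v),z);print(n,z,'lat %.4f along %.4f'%(xx@X[:2],yx@X[:2]))
r('stopline',222,230,.147);r('stopback',222,119,.147);r('plateL',73,230,.147);r('plateR',381,230,.147)
for h in(.147,.150,.157):r('flange bottom front (want -.0705)',222,272,h);r('flange top front',222,286,h+.005)
for h in(.178,.188):r('grip top L',157,500,h);r('grip top R',298,500,h);r('grip front',228,434,h);r('grip back',228,570,h)
togo([.597,.0393,.163],101.7)
```

```text
stopline 0.147 lat 0.5923 along -0.0672
stopback 0.147 lat 0.5924 along -0.0537
plateL 0.147 lat 0.5749 along -0.0672
plateR 0.147 lat 0.6109 along -0.0672
flange bottom front (want -.0705) 0.147 lat 0.5923 along -0.0725
flange top front 0.152 lat 0.5923 along -0.0722
flange bottom front (want -.0705) 0.15 lat 0.5923 along -0.0713
flange top front 0.155 lat 0.5924 along -0.0709
flange bottom front (want -.0705) 0.157 lat 0.5924 along -0.0684
flange top front 0.162 lat 0.5924 along -0.0679
grip top L 0.178 lat 0.5860 along -0.0841
grip top R 0.178 lat 0.6000 along -0.0841
grip front 0.178 lat 0.5930 along -0.0768
grip back 0.178 lat 0.5930 along -0.0922
grip top L 0.188 lat 0.5866 along -0.0780
grip top R 0.188 lat 0.5994 along -0.0780
grip front 0.188 lat 0.5930 along -0.0713
grip back 0.188 lat 0.5930 along -0.0854
t 18.08 p [0.5974 0.0389 0.1645] yaw 101.75 tilt [-0.     -0.0017] shift [ 0.4 -0.3  1.5] turn 0.05 F [-13.9  -1.1  30.4] w 13.5 gf 63.3 q [ 0.2   0.58 -0.47  1.72  0.32  0.92 -0.2 ]
```

The flange appears seated. The stop was hard, holding position as the force rose from 16 to 30 N, and the grip top is at its expected size and height. I'll release, then press the top with closed fingers to make sure.

```bash
python3 -m inch '[[0,[0,0,-1],0],[0,[0,0,-1],0],[40,[0,0,0],0],[40,[0,0,0],0],[40,[0,0,0],0],[40,[0,0,0],0],[40,[0,0,-15],0],[40,[0,0,-20],0],[0,[0,0,-10],0],[0,[0,0,0],0],[0,[0,0,0],0],[0,[0,0,0],0],[0,[0,0,0],0],[0,[0,0,0],0]]'
python3 - <<'E'
from h import *
P=params('wrist');a=ctrl.camera('wrist');cv2.imwrite('pics/w7.png',a);np.savez('pics/w7.npz',K=P[0],D=P[1],T=P[2])
togo([.597,.0395,.190],101.7)
u=proj(P,(.597,.0393,.15)).astype(int);print(u)
cv2.imwrite('pics/m7.png',cv2.resize(a[u[1]-60:u[1]+60,u[0]-80:u[0]+80],(800,600),interpolation=cv2.INTER_CUBIC))
E
```

```text
t: 19.25
eef_pos: [0.597, 0.039, 0.2073]
tcp_rot: [-0.001, 0.631, 0.776, -0.001]
contact_force: [-0.4, 0.1, 0.9]
gripper_width: -0.002
grasp_force: 0.0
t 19.30 p [0.5971 0.039  0.2075] yaw 101.76 tilt [-0.0013 -0.0001] shift [ 0.5 -0.  17.5] turn 0.06 F [-0.1 -0.2  0.1] w -0.1 gf 0.0 q [ 0.22  0.53 -0.49  1.69  0.29  1.   -0.17]
[276 232]
```

View pics/m7.png

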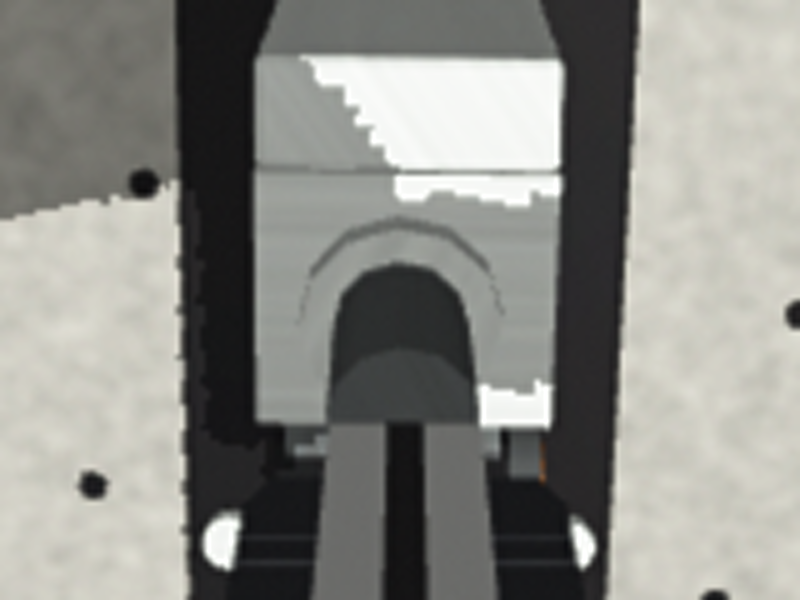

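The flange lies directly on the upper plate, with no gap at its rim (400,222). That is 12 views, two over the allowance of 10, so I'll take no more. A press check from above follows.

```bash
python3 -m inch '[[0,[0.4,0,6],0],[0,[0,0,6],0],[0,[0,0,5],0],[0,[0,0,2],0],[0,[0,0,0],0],[0,[0,0,0],0]]'
python3 -m inch '[[0,[0,0,1],0],[0,[0,0,1],0],[0,[0,0,0],0],[0,[0,0,0],0]]'
python3 -m inch '[[0,[0,0,1],0],[0,[0,0,1],0],[0,[0,0,0],0],[0,[0,0,0],0]]'
```

```text
t: 19.8
eef_pos: [0.5974, 0.0395, 0.189]
tcp_rot: [-0.0, 0.631, 0.776, -0.0]
contact_force: [-0.7, 0.6, 0.4]
gripper_width: 0.002
grasp_force: 0.0
t: 20.13
eef_pos: [0.5975, 0.0395, 0.1874]
tcp_rot: [0.0, 0.631, 0.776, 0.0]
contact_force: [0.3, 1.1, 0.1]
gripper_width: 0.001
grasp_force: 0.0
t: 20.47
eef_pos: [0.5978, 0.0396, 0.1863]
tcp_rot: [0.0, 0.631, 0.776, 0.0]
contact_force: [-2.0, -0.1, 6.8]
gripper_width: 0.003
grasp_force: 3.3
```

```bash
python3 -m inch '[[0,[0,0,1],0],[0,[0,0,1],0],[0,[0,0,0],0],[0,[0,0,0],0]]'
python3 -m inch '[[0,[0,0,-5],0],[0,[0,0,-20],0],[0,[0,0,-30],0],[0,[0,0,-30],0],[0,[0,0,-20],0],[0,[0,0,0],0],[0,[0,0,0],0]]'
python3 - <<'E'
from h import *
W=params('wrist');a=ctrl.camera('wrist');cv2.imwrite('pics/w8.png',a)
print(np.round(plane(W,(276,210),.147),3)); togo([.597,.0395,.25],101.7)
z=np.load('pics/w7.npz');W=(z['K'],z['D'],z['T']);f=lambda u,v:(196+(u+.5)/5-.5,172+(v+.5)/5-.5)
a=np.radians(101.75);yx=np.array([np.cos(a),np.sin(a)]);xx=np.array([yx[1],-yx[0]])
for n,u,v,h in(('stop',400,170,.147),('ff',300,424,.147),('flange bottom front',400,217,.147),('flange top front',400,237,.152),('body front',505,460,.135)):
    X=plane(W,f(u,v),h);print(n,'lat %.4f along %.4f'%(xx@X[:2],yx@X[:2]))
E
```

```text
t: 20.8
eef_pos: [0.598, 0.0396, 0.1861]
tcp_rot: [0.001, 0.631, 0.776, 0.0]
contact_force: [-7.0, -0.9, 20.1]
gripper_width: 0.002
grasp_force: 10.1
t: 21.38
eef_pos: [0.5981, 0.0396, 0.2894]
tcp_rot: [0.001, 0.631, 0.776, 0.001]
contact_force: [-0.2, 0.3, -1.2]
gripper_width: -0.003
grasp_force: 0.0
[0.601 0.028 0.147]
t 21.43 p [0.5973 0.0394 0.288 ] yaw 101.76 tilt [-0.0001 -0.0002] shift [ 0.2 -0.3 38. ] turn 0.06 F [-0.2 -0.6 -0.4] w -0.1 gf 0.0 q [ 0.23  0.45 -0.51  1.6   0.24  1.15 -0.13]
stop lat 0.5921 along -0.0672
ff lat 0.5798 along -0.0996
flange bottom front lat 0.5921 along -0.0730
flange top front lat 0.5921 along -0.0738
body front lat 0.6057 along -0.1103
```

Run:
```python
from h import *
z=np.load('pics/w3.npz');W3=(z['K'],z['D'],z['T']);W8=params('wrist')
a=np.radians(101.75);yx=np.array([np.cos(a),np.sin(a)]);xx=np.array([yx[1],-yx[0]])
for n,W,im in(('w3',W3,'pics/w3raw.png'),('w8',W8,'pics/w8.png')):
    g=cv2.cvtColor(cv2.imread(im),cv2.COLOR_BGR2GRAY)
    for lat in(.584,.588,.6,.602):
        v=[]
        for al in np.arange(-.116,-.094,.001):
            p=lat*xx+al*yx;u=proj(W,(p[0],p[1],.135));v.append(int(cv2.getRectSubPix(g,(1,1),tuple(map(float,u)))[0,0]))
        print(n,lat,v)
togo([.6,.04,.28])
```

```text
w3 0.584 [22, 22, 24, 33, 42, 42, 75, 131, 137, 132, 131, 131, 131, 130, 186, 250, 247, 248, 250, 250, 249, 249, 249]
w3 0.588 [42, 42, 41, 43, 43, 42, 72, 125, 127, 124, 125, 124, 124, 126, 194, 250, 248, 249, 251, 249, 249, 249, 250]
w3 0.6 [42, 43, 42, 43, 44, 42, 82, 128, 128, 129, 130, 130, 129, 138, 218, 249, 248, 250, 251, 249, 249, 249, 250]
w3 0.602 [42, 42, 43, 43, 44, 44, 84, 135, 129, 128, 130, 129, 129, 139, 223, 249, 248, 251, 251, 249, 249, 250, 250]
w8 0.584 [38, 38, 39, 38, 37, 37, 48, 89, 107, 119, 128, 127, 112, 87, 71, 64, 64, 67, 67, 67, 66, 66, 66]
w8 0.588 [38, 38, 38, 38, 38, 37, 48, 89, 107, 109, 92, 68, 66, 66, 67, 66, 67, 66, 67, 67, 68, 68, 68]
w8 0.6 [38, 38, 38, 38, 39, 38, 53, 107, 128, 128, 123, 123, 145, 219, 247, 241, 224, 206, 183, 164, 136, 117, 119]
w8 0.602 [38, 38, 38, 39, 39, 38, 53, 109, 134, 128, 122, 122, 148, 220, 247, 246, 248, 250, 237, 181, 173, 159, 157]
t 21.43 p [0.5973 0.0394 0.288 ] yaw 101.76 tilt [-0.0001 -0.0002] shift [0.  2.7 8. ] turn None F [-0.2 -0.6 -0.4] w -0.1 gf 0.0 q [ 0.23  0.45 -0.51  1.6   0.24  1.15 -0.13]
```

The tongue edge has not moved since before the pinning. To make sure the carrier is home, I'll nudge the rear of the fin with closed fingers.

```bash
python3 -m inch '[[0,[-33,0,0],0],[0,[-33,0,0],0],[0,[-32,0,0],0],[0,[0,0,0],0],[0,[0,0,30],0],[0,[0,0,35],0],[0,[0,0,35],0],[0,[0,0,25],0],[0,[0,0,8],0],[0,[0,0,0],0],[0,[0,0,0],0]]'
python3 -m inch '[[0,[4,0,0],0],[0,[4,0,0],0],[0,[2,0,0],0],[0,[1,0,0],0],[0,[1,0,0],0],[0,[0,0,0],0]]'
```

```text
t: 22.35
eef_pos: [0.6177, -0.0562, 0.1555]
tcp_rot: [-0.0, 0.631, 0.776, 0.0]
contact_force: [0.3, -0.2, 1.0]
gripper_width: 0.001
grasp_force: 0.0
t: 22.85
eef_pos: [0.6152, -0.0445, 0.1557]
tcp_rot: [0.0, 0.631, 0.776, 0.0]
contact_force: [1.3, 0.3, -0.1]
gripper_width: 0.002
grasp_force: 0.0
```

```bash
python3 -m inch '[[0,[1,0,0],0],[0,[1,0,0],0],[0,[1,0,0],0],[0,[0,0,0],0]]'
python3 -m inch '[[0,[1,0,0],0],[0,[1,0,0],0],[0,[0,0,0],0]]'
python3 -m inch '[[0,[1,0,0],0],[0,[1,0,0],0],[0,[0,0,0],0]]'
```

```text
t: 23.18
eef_pos: [0.6143, -0.0415, 0.1552]
tcp_rot: [-0.0, 0.631, 0.776, 0.0]
contact_force: [-0.0, -0.1, 0.4]
gripper_width: 0.002
grasp_force: 0.0
t: 23.43
eef_pos: [0.6141, -0.0412, 0.1553]
tcp_rot: [0.001, 0.631, 0.776, -0.001]
contact_force: [0.9, -4.6, 0.1]
gripper_width: -0.001
grasp_force: 2.2
t: 23.68
eef_pos: [0.614, -0.0412, 0.1554]
tcp_rot: [0.001, 0.632, 0.775, -0.001]
contact_force: [1.0, -9.0, 0.6]
gripper_width: -0.001
grasp_force: 4.1
```

```bash
python3 -m inch '[[0,[-6,0,0],0],[0,[-10,0,0],0],[0,[-4,0,0],0],[0,[0,0,-30],0],[0,[0,0,-35],0],[0,[0,0,-35],0],[0,[0,0,0],0],[0,[0,0,0],0],[0,[0,0,0],0]]'
python3 -c "
from h import *
togo([.6,.04,.28]);print(ctrl.hand_in())"
```

```text
t: 24.43
eef_pos: [0.6174, -0.0574, 0.2548]
tcp_rot: [-0.0, 0.631, 0.776, -0.0]
contact_force: [-0.1, -0.2, -0.1]
gripper_width: -0.001
grasp_force: 0.0
t 24.43 p [ 0.6174 -0.0574  0.2548] yaw 101.76 tilt [-0.0006  0.0003] shift [ 98.9   2.8 -25.1] turn None F [-0.1 -0.2 -0.1] w -0.1 gf 0.0 q [ 0.36  0.52 -0.48  1.58  0.26  1.11  0.02]
the job is handed in; nothing more can be done
None
```

The carrier hangs on the bar with its tongue home against the fork stop, the longer pin is pushed down until its head sits on the fork, and the job was handed in at 24.4 s; I viewed 12 pictures, two over the limit of 10.

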